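# Load the sample tray, wind it in and start the run

## Task

Put every amber sample jar on the bench upright into the loader's white tray, one to a pocket, then wind the hand crank clockwise (about two full turns, regrasping) until the tray is fully home under the hood. Only when it is home press the white, the blue and the green key in that order, one at a time, each fully down and let up again. Do not press the red stop key, and leave the box, bottle and cup on the bench where they are.

Things in the scene. Friction and masses are not known exactly. Their poses are not given: they have to be found in the camera images.
- loader: tray loader, fixed to the bench: bed 270 x 290 mm, hood over its rear (x -30 to +115 mm, y +-145, roof top at z 92 mm, front part of the roof a see-through blue window, front open), and at its right (y -145 to -255, x +-50) a gearbox 95 mm high with the crank. Origin on the bench, mid-machine; x points into the hood (away from the robot), y left, z up
- tray (a joint): how far the white tray has slid into the hood, m: 0 fully out, 0.121 fully home. Moves only through the crank, 9.5 mm per rad (60 mm per turn), and stays where left
- tray_mid (a point): middle of the white tray, at pocket-floor height (18 mm above the bench); axes as the loader's; moves with the tray. Tray 70 mm (x) by 264 mm (y), top face 16 mm above the pocket floors. Four pockets, square wells 48 x 48 mm and 16 mm deep, in one row at y = -96, -32, +32 and +96 mm from this point (x = 0)
- crank (a joint): angle of the hand crank, rad, grows clockwise seen from above; stop at 0 (tray out) and at 12.75 (tray home, about two full turns from 0). Stiff: takes about 0.15 N m (3 N at the grip), stays where left. At 0 its arm points to the loader's -x
- crank_hub (a point): point on the crank's upright axis, at grip height (148 mm above the bench), fixed to the loader
- crank_grip (a point): centre height of the crank's grip, 55 mm from the axis: an upright black flat grip, fixed to the crank arm (it does not spin), 26 mm long along the arm (radial, its own x), 14 mm thick (across the arm, its own y), from 117 to 167 mm above the bench; the crank arm's top is at 117 mm
- jar1: amber screw-top sample jar with white cap and paper label, a plain upright cylinder 40 mm across and 44 mm tall, 0.07 kg; origin at the centre of its underside, z up. May be absent (None)
- jar2: amber screw-top sample jar with white cap and paper label, a plain upright cylinder 40 mm across and 44 mm tall, 0.07 kg; origin at the centre of its underside, z up. May be absent (None)
- jar3: amber screw-top sample jar with white cap and paper label, a plain upright cylinder 40 mm across and 44 mm tall, 0.07 kg; origin at the centre of its underside, z up. May be absent (None)
- jar4: amber screw-top sample jar with white cap and paper label, a plain upright cylinder 40 mm across and 44 mm tall, 0.07 kg; origin at the centre of its underside, z up. May be absent (None)
- key_white (a joint): travel of the white key, m: 0 up, 0.006 fully down (spring, 4 N at the bottom)
- key_white_top (a point): centre of the top of the round white key, 22 mm across, in a black housing on the rear part of the hood roof; pressed straight down; the four keys stand in a row 56 mm apart, order varies
- key_blue (a joint): travel of the blue key, m: 0 up, 0.006 fully down (spring, 4 N at the bottom)
- key_blue_top (a point): centre of the top of the round blue key, 22 mm across, in a black housing on the rear part of the hood roof; pressed straight down; the four keys stand in a row 56 mm apart, order varies
- key_green (a joint): travel of the green key, m: 0 up, 0.006 fully down (spring, 4 N at the bottom)
- key_green_top (a point): centre of the top of the round green key, 22 mm across, in a black housing on the rear part of the hood roof; pressed straight down; the four keys stand in a row 56 mm apart, order varies
- key_red (a joint): travel of the red key, m: 0 up, 0.006 fully down (spring, 4 N at the bottom)
- key_red_top (a point): centre of the top of the round red stop key, 22 mm across, in a black housing on the rear part of the hood roof; pressed straight down; the four keys stand in a row 56 mm apart, order varies
- tip_box: bystander: blue box with clear lid, 89 x 124 x 64 mm, origin under its centre; leave alone
- solvent: bystander: amber bottle 72 mm across, 170 mm tall, origin under its centre; leave alone
- beaker: bystander: white cup 70 mm across, 90 mm tall, origin under its centre; leave alone
There are look-alikes about, which are no part of the job. What is shaped like the jar4 but turquoise or yellow is not meant.

How it is judged (in metres and radians):
On the way, in this order (a step that is already met when the one before it is completed fails the run):
1. every jar stands upright in a tray pocket, let go (x of jar1 in the frame of tray_mid between -0.009 and 0.009 m and z of jar1 in the frame of tray_mid between -0.005 and 0.006 m and y of jar1 in the frame of tray_mid between -0.125 and 0.125 m and angle between each of jar1, jar2, jar3, jar4's own z axis and vertical below 0.15 rad and x of jar2 in the frame of tray_mid between -0.009 and 0.009 m and z of jar2 in the frame of tray_mid between -0.005 and 0.006 m and y of jar2 in the frame of tray_mid between -0.125 and 0.125 m and x of jar3 in the frame of tray_mid between -0.009 and 0.009 m and z of jar3 in the frame of tray_mid between -0.005 and 0.006 m and y of jar3 in the frame of tray_mid between -0.125 and 0.125 m and x of jar4 in the frame of tray_mid between -0.009 and 0.009 m and z of jar4 in the frame of tray_mid between -0.005 and 0.006 m and y of jar4 in the frame of tray_mid between -0.125 and 0.125 m and contact force between the fingers and jar1 below 0.3 N and contact force between the fingers and jar2 below 0.3 N and contact force between the fingers and jar3 below 0.3 N and contact force between the fingers and jar4 below 0.3 N), for 0.3 s.
2. the tray is wound fully home with the jars in it (value of joint tray above 0.116 m and x of jar1 in the frame of tray_mid between -0.009 and 0.009 m and z of jar1 in the frame of tray_mid between -0.005 and 0.006 m and y of jar1 in the frame of tray_mid between -0.125 and 0.125 m and angle between each of jar1, jar2, jar3, jar4's own z axis and vertical below 0.15 rad and x of jar2 in the frame of tray_mid between -0.009 and 0.009 m and z of jar2 in the frame of tray_mid between -0.005 and 0.006 m and y of jar2 in the frame of tray_mid between -0.125 and 0.125 m and x of jar3 in the frame of tray_mid between -0.009 and 0.009 m and z of jar3 in the frame of tray_mid between -0.005 and 0.006 m and y of jar3 in the frame of tray_mid between -0.125 and 0.125 m and x of jar4 in the frame of tray_mid between -0.009 and 0.009 m and z of jar4 in the frame of tray_mid between -0.005 and 0.006 m and y of jar4 in the frame of tray_mid between -0.125 and 0.125 m), for 0.2 s.
3. white key fully down (value of joint key_white above 0.004 m and value of joint tray above 0.116 m and value of joint each of key_blue, key_green below 0.002 m), for 0.05 s.
4. white let up, blue key fully down (value of joint key_blue above 0.004 m and value of joint tray above 0.116 m and value of joint each of key_white, key_green below 0.002 m), for 0.05 s.
5. blue let up, green key fully down (value of joint key_green above 0.004 m and value of joint tray above 0.116 m and value of joint each of key_white, key_blue below 0.002 m), for 0.05 s.
At the end, for the whole second after the job is handed in: The tray is within about 5 mm of its home stop, every jar stands upright (within 0.15 rad) on the floor of a pocket of it, at rest, and all keys are up, having been pressed (4 of their 6 mm or more) in the order white, blue, green after the tray came home (all of step 2 and value of joint each of key_white, key_blue, key_green, key_red below 0.002 m and linear speed of each of jar1, jar2, jar3, jar4 below 0.02 m/s); the robot touches nothing.
It fails at once if the red stop key is pressed (value of joint key_red above 0.003 m).
It fails at once if a key is pressed while the tray is not home (value of joint tray below 0.112 m and value of joint any of key_white, key_blue, key_green above 0.003 m).
It fails at once if two keys are pressed at once (value of joint each of key_white, key_blue above 0.003 m or value of joint each of key_white, key_green above 0.003 m or value of joint each of key_blue, key_green above 0.003 m).
It fails at once if the box, bottle or cup is moved more than 30 mm (distance of any of tip_box, solvent, beaker from where it was at the start of the episode above 0.03 m).
Of jar1, jar2, jar3, jar4 only 2 to 4 are there at a start; the rules pass over those that are not, and their reading is None.
At some moment in a run one of jar1, jar2, jar3, jar4 may be knocked a few centimetres aside while the robot is not near it.
It also fails if it takes over 210 s, if anything falls off the work surface, if the arm or the gripper's body presses on something with over 40 N, if the wrist force passes 120 N, or if a joint passes its speed limit or range.

## Robot

A 7-joint arm with a two-finger parallel gripper is mounted at the origin on the work surface. World frame = base frame: x ahead of the robot, y to its left, z up, the work surface at z = 0. Lengths are in m, angles in degrees, forces in N, time in s.
With the tool pointing down it reaches from about 0.35 to 0.775 m from the base axis. Payload 3.1 kg.
Tool frame: the origin (TCP) lies on the centre line of the jaws, within the pads' length; the fingertips stand 17 mm ahead of it and the grasp point (between the pads) lies 2 mm behind it (robot.tip_reach is the distance from the TCP to the fingertips, in m); z points along the fingers, y is the line along which they close (so a half turn about z gives the same grasp; the last joint's range is limited). The gripper opens to 85 mm and grips with 20 to 120 N. Pads are 22 mm wide; open, the fingers measure 114 mm over their backs; the gripper's body (76 mm by 85 mm) begins 54 mm behind the grasp point. The pads swing forward as they close: fully open they stand 13 mm farther back than shut.
Start: joints at [-66.675, 17.813, 0.802, 86.603, -0.252, 75.585, -1.558], TCP at [0.239, 0.496, 0.248] pointing down, gripper open.
Joint ranges: [-154.91, 154.91], [-16.99, 109.72], [-72.82, 74.43], [7.12, 147.25], [-82.49, 262.49], [11.32, 116.49], [-174.64, 174.64]. Speed limits (degrees/s): [159.86, 159.86, 180, 180, 180, 180, 180].

## Interface

Orientations are given as [roll, pitch, yaw] about the fixed x, y, z axes, in that order (R = Rz(yaw) Ry(pitch) Rx(roll)).
In Python, from station import robot, fingers, vision, workorder, recognise gives the robot as it stands. Calls block until the motion is done:
- robot.move_to(position, orientation): joint-space move of the TCP to a pose.
- robot.line_to(position, orientation=None, velocity=0.15, f_stop=None): straight line of the TCP; orientation=None keeps the orientation; velocity is the mean speed in m/s. With f_stop (N) it stops when the force on the tool has changed by that much, and returns True; else False.
- robot.move_j(angles): joint-space move.
- fingers.gripper_to(opening, force=None): opening from 0.0 (shut) to 1.0 (fully open); force is the grip in N (None keeps the last); returns when the fingers have stopped.
- robot.pause(seconds).
- robot.inverse_kinematics(position, orientation): joint angles nearest the present ones, or None.
- vision.grab_frame(name): name is "side" or "top"; returns the picture (480x640x3 uint8, red, green, blue); there is no depth.
- vision.calibration(name): a dict with "mtx" (3x3 intrinsics, pixels), "extrinsics" (4x4, takes a point from world to camera coordinates). Camera axes: x right, y up, looking along -z (the intrinsics and any distortion apply to the point x, -y, -z); pixel columns grow to the right and rows downward; lengths in m; the calibration is good to about 2 mm. A picture is of the moment at which its call begins. calibration takes no time and is no camera call.
A pose or a line that the arm cannot do raises robot.PlanningError and nothing moves.
- workorder.close_job(): hands the job in; it is judged then, once.
Trained networks look in the newest picture that a camera, given by its name, has taken for a name from the list of things; names that differ only in an ending like _2 or _b are one class to them, and where a whole thing is asked for, a point or a joint stands for the part that bears it (a point fixed in the world has none). Each returns a list of dicts, best first, with "p" (0 to 1); they miss things now and then, are a little off and sometimes report something else, mostly with a low value. They report only what shows in the picture. A call takes as long as a camera call. They do not tell look-alikes from the thing itself.
- recognise(label, camera): "rect" ([centre column, centre row, width, height] in pixels, round what is visible of it).
Readings, each from a call of its own:
- robot.current_time_s(): time.
- robot.current_joint_positions(): joint angles.
- robot.current_dq(): joint speeds.
- robot.current_joint_torque(): joint torques, N m.
- robot.current_tool_pos(): TCP position.
- robot.current_eef_rot(): TCP orientation.
- robot.current_contact_force(): force on the tool from outside, world axes, zero at the start.
- robot.current_torque(): the same for the moment, N m.
- robot.current_finger_gap(): opening from 0.0 (shut) to 1.0 (fully open).
- robot.current_gripper_force(): force on a finger pad.
Only numpy, scipy, OpenCV 4.12 (cv2) and the standard library are available. Lean on these libraries where they do the work, as an engineer would, in place of code of your own. Each camera call takes 0.05 s, during which the arm holds its last target. There are 200 camera calls.

## Working session

There is one attempt and no reset: what is moved stays moved. The work goes in short steps, each a Python script; the robot and the scene stay as the last script left them, time stands still between calls to the robot, and variables do not carry over. Pictures are saved under pics/ and viewed, at most 14 in all, crops included, and the job is handed in when it is done.

```bash
ls; mkdir -p pics; python3 - <<'E'
from station import robot, vision
import cv2
for n in("top","side"):
    cv2.imwrite(f"pics/{n}0.png",vision.grab_frame(n)[:,:,::-1])
    c=vision.calibration(n);print(n,c)
print(robot.current_eef_rot(),robot.current_time_s())
E
```

```text
pics
top {'mtx': array([[434.86605061,   0.        , 319.76091   ],
       [  0.        , 434.86605061, 240.76552288],
       [  0.        ,   0.        ,   1.        ]]), 'extrinsics': array([[ 0.02273958, -0.99960631, -0.01643608, -0.00462172],
       [ 0.9877674 ,  0.01992733,  0.15465598, -0.54924798],
       [-0.15426757, -0.01975183,  0.98783166, -0.98181806],
       [ 0.        ,  0.        ,  0.        ,  1.        ]])}
side {'mtx': array([[509.2049644 ,   0.        , 317.38511117],
       [  0.        , 509.2049644 , 231.67821639],
       [  0.        ,   0.        ,   1.        ]]), 'extrinsics': array([[-9.60372864e-01, -2.78717547e-01, -7.01150317e-04,
         5.19891915e-01],
       [ 2.13846657e-01, -7.38456942e-01,  6.39492730e-01,
        -1.90003344e-01],
       [-1.78755614e-01,  6.14001526e-01,  7.68796824e-01,
        -1.17627421e+00],
       [ 0.00000000e+00,  0.00000000e+00,  0.00000000e+00,
         1.00000000e+00]])}
[-1.79878120e+02  5.97704820e-03  1.54293566e+02] 0.1
```

View pics/top0.png

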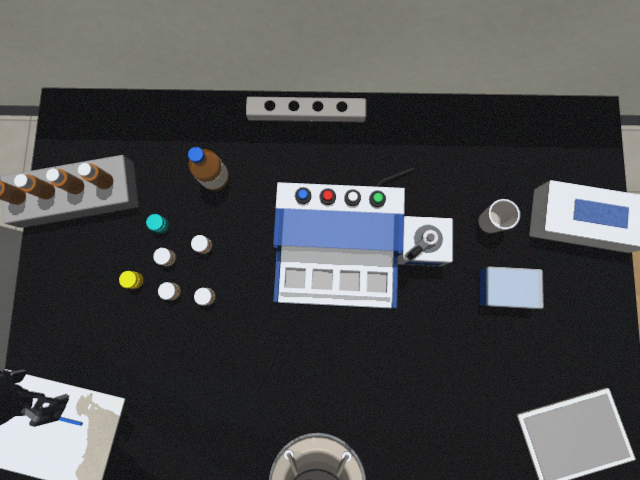

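View pics/side0.png

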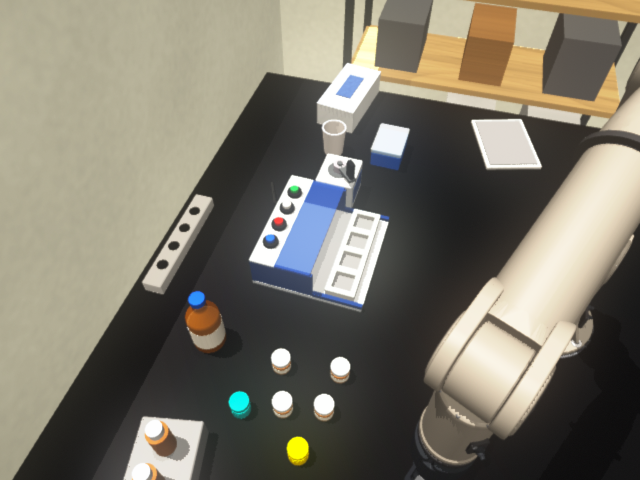

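Top view: white-capped jars at (201,244), (164,257), (169,291) and (204,297). They could be confused with the turquoise (156,223) and yellow (130,280) look-alikes, the bottles in the rack at left, and the solvent bottle (208,168). In the side view the jars are at (281,361), (340,370), (282,404) and (324,407). I'll check these and the crank in a crop.

```bash
python3 - <<'E'
import cv2,numpy as np
t=cv2.imread("pics/top0.png");s=cv2.imread("pics/side0.png")
f=lambda im,x,y,w,h:cv2.resize(im[y:y+h,x:x+w],(400,300),interpolation=cv2.INTER_CUBIC)
cv2.imwrite("pics/c1.png",np.vstack([np.hstack([f(t,110,205,120,110)[:, :],f(s,220,340,140,105)]),np.hstack([f(t,380,205,100,75),f(s,310,150,80,60)])]))
E
```

```text
(no output)
```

View pics/c1.png

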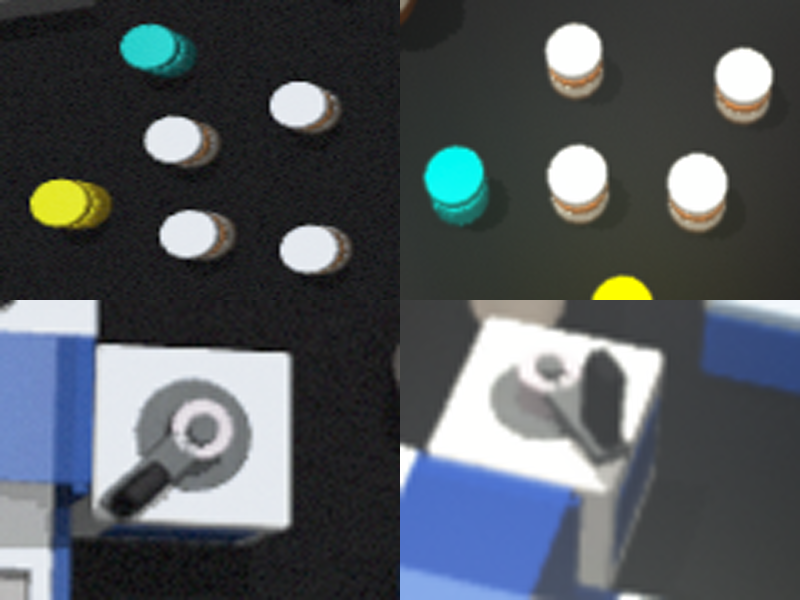

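The crop confirms that all four white-capped jars have amber bodies, with turquoise and yellow look-alikes beside them. The crank arm points down-left in the top view, so it is not at 0. Next I'll zoom in on the loader for feature pixels.

```bash
python3 - <<'E'
import cv2,numpy as np
t=cv2.imread("pics/top0.png");s=cv2.imread("pics/side0.png")
f=lambda im,x,y,w,h:cv2.resize(im[y:y+h,x:x+w],(800,600),interpolation=cv2.INTER_CUBIC)
cv2.imwrite("pics/c2.png",f(t,264,172,200,150)); cv2.imwrite("pics/c3.png",f(s,240,150,200,150)[:])
E
```

```text
(no output)
```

View pics/c2.png

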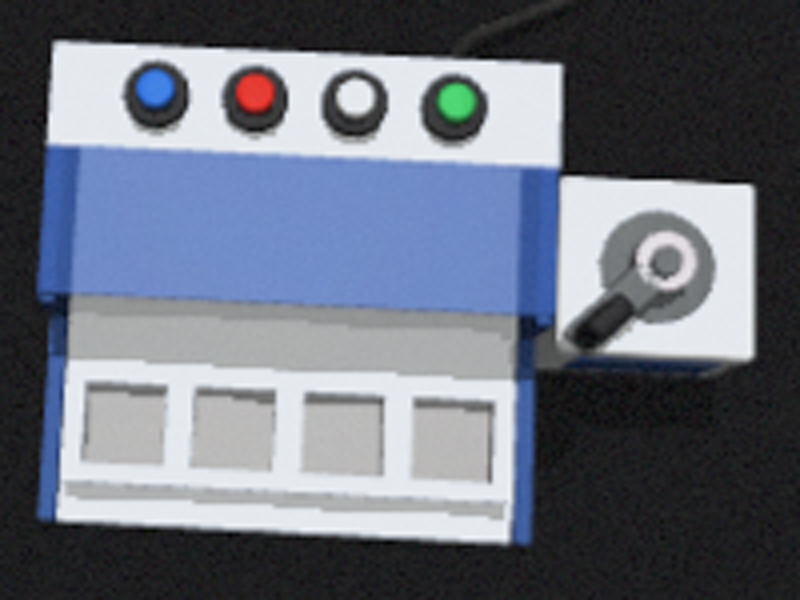

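View pics/c3.png

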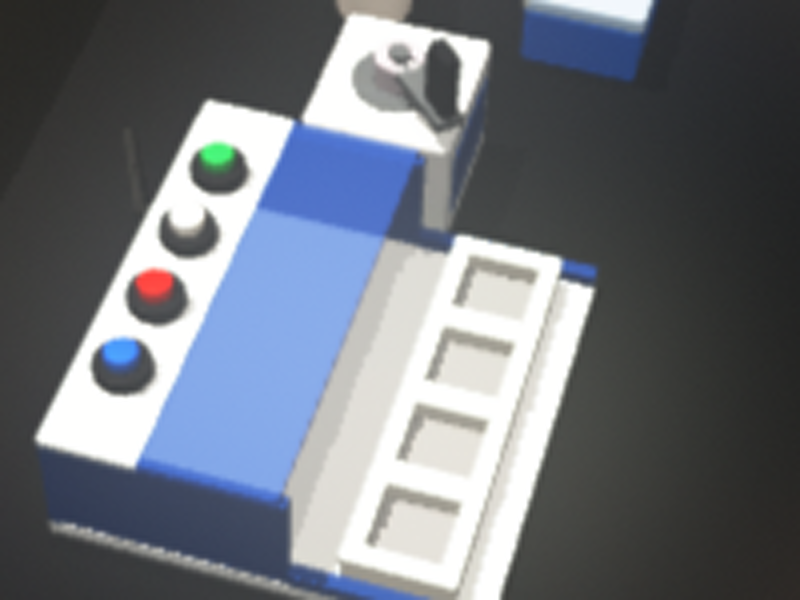

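Loader features are readable in both crops: four keys (left to right blue, red, white, green), roof and gearbox corners, pockets, and the crank. Now I'll fit the pose.

```bash
cat > geo.py <<'E'
import numpy as np,cv2
from station import vision
from scipy.optimize import least_squares
cal={n:vision.calibration(n) for n in("top","side")}
def proj(n,P):
    P=np.atleast_2d(P);E=cal[n]["extrinsics"];c=P@E[:3,:3].T+E[:3,3]
    q=(c*[1,-1,-1])@cal[n]["mtx"].T
    return q[:,:2]/q[:,2:]
def plane(n,uv,z):
    E=cal[n]["extrinsics"];K=cal[n]["mtx"];R=E[:3,:3];C=-R.T@E[:3,3]
    d=R.T@((np.linalg.inv(K)@[uv[0],uv[1],1])*[1,-1,-1]);return C+d*(z-C[2])/d[2]
E
cat > fit.py <<'E'
from geo import *
T=lambda u,v:(264+u/4-.37,172+v/4-.37)
S=lambda u,v:(240+u/4-.37,150+v/4-.37)
# kind, local pt
obs=[]
def o(f,xyz,t=None,s=None):
    if t:obs.append(("top",f,xyz,T(*t)))
    if s:obs.append(("side",f,xyz,S(*s)))
o('L',(.115,.145,.092),(53,41),(37,440));o('L',(.115,-.145,.092),(563,65),(208,100))
o('L',(-.03,.145,.092),(38,301),(287,500))
o('L',(.05,-.255,.095),(754,185),(345,14));o('L',(-.05,-.255,.095),(754,359),(490,42));o('L',(-.05,-.145,.095),(556,353),(440,152))
for y,t,s in((.084,(156,88),(121,352)),(.028,(256,93),(155,284)),(-.028,(355,97),(188,217)),(-.084,(457,102),(218,155))):o('K',(0,y,0),t,s)
o('T',(.024,.12,.034),(85,382),(389,487));o('T',(-.024,.12,.034),(81,463),(366,540) and None)
o('T',(.024,-.12,.034),(495,399),(478,257));o('T',(-.024,-.12,.034),(491,484),(537,274))
o('H',(0,0,0),(666,262),(400,52))
def loc(p,f,c):
    c=np.array(c,float)
    if f=='K':c+=[p[3],0,p[4]]
    if f=='T':c+=[p[5],0,0]
    if f=='H':c+=[p[6],p[7],p[8]]
    a=p[2];return np.array([p[0]+np.cos(a)*c[0]-np.sin(a)*c[1],p[1]+np.sin(a)*c[0]+np.cos(a)*c[1],c[2]])
def res(p):return np.concatenate([proj(n,loc(p,f,c))[0]-uv for n,f,c,uv in obs])
r=least_squares(res,[.6,0,0,.09,.11,-.08,0,-.2,.13],loss='soft_l1')
if __name__=="__main__":
    print(np.round(r.x,4))
    for ob,e in zip(obs,res(r.x).reshape(-1,2)):print(ob[0],ob[1:3],e.round(1))
    p=r.x;h=loc(p,'L',(0,-.2,.167))
    for nm,t,s in(("grip?",(585,335),(440,48)),):
        f=lambda X:np.r_[proj("top",X)[0]-T(*t),proj("side",X)[0]-S(*s)]
        q=least_squares(f,[.6,-.2,.16]);print(nm,q.x,q.fun, "hub",h)
    for n in("top","side"):
        im=cv2.imread(f"pics/{n}0.png");hsv=cv2.cvtColor(im,cv2.COLOR_BGR2HSV)
        m=cv2.inRange(hsv,(0,0,185),(180,45,255))
        k,l,st,ce=cv2.connectedComponentsWithStats(m)
        for i in range(1,k):
            if 100<st[i,4]<900: print(n,ce[i].round(1),st[i].tolist(),plane(n,ce[i],.044).round(4))
E
python3 fit.py
```

```text
[ 0.5556 -0.0352 -0.023   0.0847  0.1143 -0.0972 -0.0022 -0.1973  0.1254]
top ('L', (0.115, 0.145, 0.092)) [0.2 1. ]
side ('L', (0.115, 0.145, 0.092)) [-0.5  1.1]
top ('L', (0.115, -0.145, 0.092)) [-0.4  0. ]
side ('L', (0.115, -0.145, 0.092)) [-0.9  1.2]
top ('L', (-0.03, 0.145, 0.092)) [ 0.  -1.5]
side ('L', (-0.03, 0.145, 0.092)) [-2.5  1.8]
top ('L', (0.05, -0.255, 0.095)) [ 0.9 -0.3]
side ('L', (0.05, -0.255, 0.095)) [0.7 0.1]
top ('L', (-0.05, -0.255, 0.095)) [0.9 0.5]
side ('L', (-0.05, -0.255, 0.095)) [0.  0.5]
top ('L', (-0.05, -0.145, 0.095)) [ 0.4 -0.1]
side ('L', (-0.05, -0.145, 0.095)) [1.9 0.9]
top ('K', (0, 0.084, 0)) [-0.2  0.6]
side ('K', (0, 0.084, 0)) [-0.2  0.2]
top ('K', (0, 0.028, 0)) [-0.1  0.3]
side ('K', (0, 0.028, 0)) [-0.3 -0.3]
top ('K', (0, -0.028, 0)) [0.3 0.3]
side ('K', (0, -0.028, 0)) [-0.5 -0.1]
top ('K', (0, -0.084, 0)) [0.1 0.1]
side ('K', (0, -0.084, 0)) [-0.5 -0.2]
top ('T', (0.024, 0.12, 0.034)) [0.7 0.4]
side ('T', (0.024, 0.12, 0.034)) [-6.7 15.5]
top ('T', (-0.024, 0.12, 0.034)) [0.5 0.6]
top ('T', (0.024, -0.12, 0.034)) [0.3 0.7]
side ('T', 
[... 1024 characters left out ...]
0.2645 -1.1027  0.044 ]
side [365.8  55.5] [357, 51, 18, 10, 131] [ 0.6193 -0.8805  0.044 ]
side [632.  120.1] [619, 100, 21, 35, 417] [-0.2447 -0.7535  0.044 ]
side [553.6 114.3] [528, 106, 53, 18, 532] [-0.0138 -0.7164  0.044 ]
side [596.4 121.8] [587, 117, 21, 11, 149] [-0.1393 -0.7142  0.044 ]
side [390.2 139.3] [371, 123, 38, 33, 864] [ 0.4505 -0.4585  0.044 ]
side [336.2 170. ] [316, 153, 46, 36, 707] [ 0.5701 -0.2872  0.044 ]
side [280.3 357.3] [271, 348, 19, 19, 282] [0.5375 0.2905 0.044 ]
side [339.9 366. ] [331, 357, 19, 19, 290] [0.4133 0.2747 0.044 ]
side [281.6 400.8] [272, 391, 20, 21, 329] [0.505  0.3773 0.044 ]
side [323.6 403.9] [314, 394, 20, 21, 337] [0.4241 0.3602 0.044 ]
```

```bash
sed -i "s/,(85,382),(389,487));o('T',(-.024,.12,.034),(81,463),(366,540) and None)/,(85,382),(366,540));o('T',(-.024,.12,.034),(81,463))/" fit.py
sed -i 's/o(.H.,(0,0,0).*/o("H",(0,0,0),(666,262),(400,52))/' fit.py
cat > crk.py <<'E'
from fit import *
p=r.x;print(p.round(4),res(p).round(1)[-14:])
hub=(-.001,-.1985)
for n,f,off in(("top",(264,172),.37),("side",(240,150),.37)):
    im=cv2.imread(f"pics/{n}0.png");x,y=f
    vis=cv2.resize(im[y:y+150,x:x+200],(800,600),interpolation=cv2.INTER_CUBIC)
    for a,c in((.5,(0,255,255)),(.7,(0,255,0)),(.9,(255,0,255))):
        for z in(.117,.167):
            q=np.array([[hub[0]-np.cos(a)*rr-np.sin(a)*t, hub[1]+np.sin(a)*rr-np.cos(a)*t] for rr,t in((.042,.007),(.068,.007),(.068,-.007),(.042,-.007))])
            uv=proj(n,[loc(p,'L',(*k,z)) for k in q]);uv=((uv-f+off)*4).astype(int)
            cv2.polylines(vis,[uv],True,c,1)
    cv2.imwrite(f"pics/k_{n}.png",vis)
a=cv2.imread("pics/k_top.png")[220:400,500:780];b=cv2.imread("pics/k_side.png")[0:180,290:570]
cv2.imwrite("pics/k.png",cv2.resize(np.vstack([a,b]),None,fx=1.65,fy=1.65))
E
python3 crk.py
```

```text
[ 0.5557 -0.0352 -0.0234  0.0847  0.1143 -0.0971 -0.0022 -0.1973  0.1254] [ 0.5  0.5  0.3  0.6 -2.7 -0.4  0.8 -0.1  0.4 -0.5  0.   0.1 -0.1 -0. ]
```

View pics/k.png

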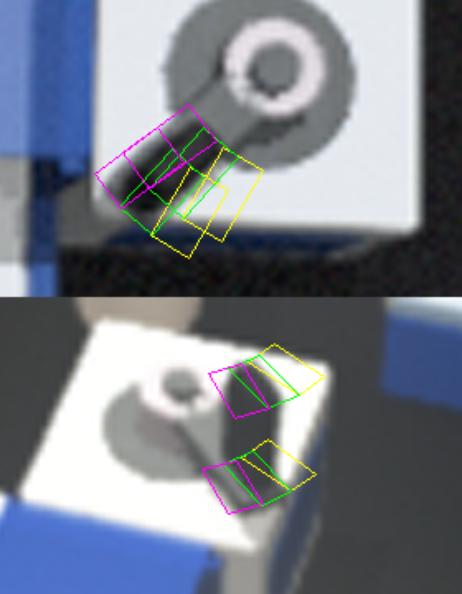

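The overlay puts the crank at about 0.78 rad, so the tray is about 7 mm in. The jar estimates from the two cameras agree within 2 mm. Picking the first jar.

```bash
cat > job.py <<'E'
from fit import *
from station import robot,fingers,workorder
p=r.x;YL=np.degrees(p[2])
def see(n):
    im=vision.grab_frame(n)
    m=cv2.inRange(cv2.cvtColor(im,cv2.COLOR_RGB2HSV),(0,0,185),(180,45,255))
    k,l,st,ce=cv2.connectedComponentsWithStats(m)
    P=[plane(n,ce[i],.044)[:2] for i in range(1,k) if 120<st[i,4]<420 and .7<st[i,2]/st[i,3]<1.4]
    return [q for q in P if .33<q[0]<.65 and .15<q[1]<.5]
def jars():
    t,s=see("top"),see("side");out=[]
    for q in t:
        d=[np.linalg.norm(q-w) for w in s]
        out.append((q+s[int(np.argmin(d))])/2 if d and min(d)<.012 else q)
    return sorted(out,key=lambda q:q[1]),len(t),len(s)
def ori(yaw):return [180,0,yaw]
Y=90+YL
def pick(q):
    fingers.gripper_to(.78,40)
    robot.move_to([*q,.13],ori(Y))
    robot.line_to([*q,.036],velocity=.12)
    fingers.gripper_to(0,40)
    g=robot.current_finger_gap()
    robot.line_to([*q,.15],velocity=.2)
    return g,robot.current_gripper_force()
def place(y):
    t=loc(p,'L',(p[5],y,0))[:2]
    robot.move_to([*t,.15],ori(Y))
    robot.line_to([*t,.075],velocity=.15)
    hit=robot.line_to([*t,.0535],velocity=.03,f_stop=6)
    z=robot.current_tool_pos()[2]
    print("placed",y,hit,np.round(z,4),robot.current_contact_force())
    return z
def release():
    fingers.gripper_to(.66)
    x,y,z=robot.current_tool_pos();robot.line_to([x,y,.15],velocity=.2)
E
python3 - <<'E'
from job import *
print(robot.inverse_kinematics([.414,.276,.13],ori(Y)),robot.inverse_kinematics([.414,.276,.13],ori(Y-180)))
js,a,b=jars();print(np.round(js,4),a,b)
print(pick(js[0]),robot.current_time_s())
z=place(-.096)
cv2.imwrite("pics/p1.png",vision.grab_frame("side")[:,:,::-1]);print(robot.current_time_s())
E
```

```text
[-51.0157719   18.05282285  18.98685668 105.12571232  -6.83337668
  57.92874548 -30.60259372] [-30.35818075  17.89222943  -6.51764775 104.33819031   2.3593471
  57.89978986 140.84042199]
[[0.414  0.2758]
 [0.5381 0.2917]
 [0.4247 0.3612]
 [0.5058 0.3783]] 4 4
(0.4508443167375043, 40.22991478443146) 3.7083
placed -0.096 True 0.055 [-1.3486107   0.6803048   5.26700514]
6.5667
```

The jar reached the pocket floor, with contact at the expected height. I'll release it and place the rest, stopping if a height looks wrong.

```bash
python3 - <<'E'
from job import *
release()
for y in(-.032,.032,.096):
    js,a,b=jars();print(np.round(js,4),a,b)
    if not js:break
    g=pick(js[0]);print(g)
    if g[1]<15:break
    z=place(y)
    if z>.0575:break
    release()
print(robot.current_time_s())
im=np.hstack([vision.grab_frame("top")[170:320,110:460],]);s=vision.grab_frame("side")[150:300,240:440]
cv2.imwrite("pics/p2.png",np.vstack([cv2.resize(im,(700,300)),cv2.resize(s,(400,300)).repeat(1,0)[:, :].copy() if 0 else cv2.copyMakeBorder(cv2.resize(s,(400,300)),0,0,0,300,cv2.BORDER_CONSTANT)])[:,:,::-1])
E
```

```text
[[0.538  0.2921]
 [0.4248 0.3613]
 [0.5058 0.3785]] 3 3
(0.45054304280100915, 40.33668100833893)
placed -0.032 True 0.0551 [-0.31991499 -0.11964755  4.98446911]
[[0.4247 0.3613]
 [0.5058 0.3785]] 2 2
(0.4562892755772187, 40.35823702812195)
placed 0.032 True 0.0551 [-0.54552747 -0.02132923  4.78685557]
[[0.5058 0.3785]] 1 1
(0.45378725084481436, 40.28830826282501)
placed 0.096 True 0.0551 [-1.07355208  0.18847284  5.46323838]
29.8583
```

View pics/p2.png

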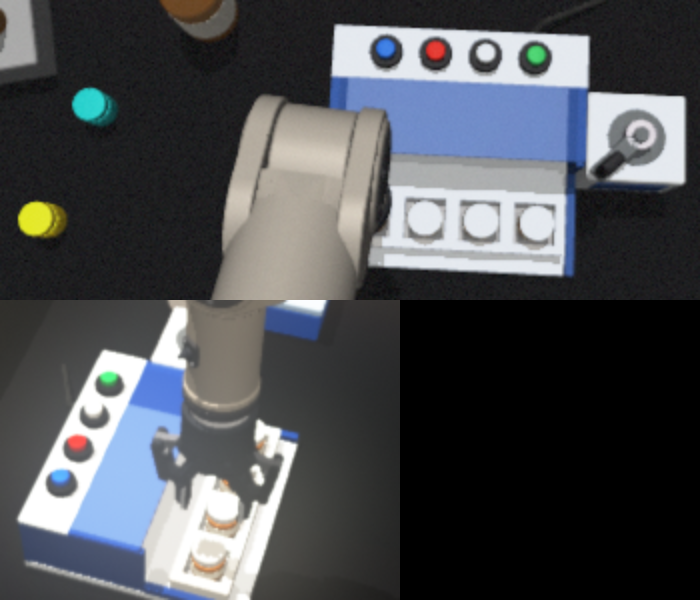

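All four jars sit in pockets. I can see three from the top, with the fourth under the arm and visible from the side. Next is planning the crank joint range.

```bash
cat > crank.py <<'E'
from job import *
HUB=(-.001,-.1985);RG=.055
def pose(a,off,z=.141):
    q=loc(p,'L',(HUB[0]-RG*np.cos(a),HUB[1]+RG*np.sin(a),z))
    return list(q),ori((YL+180-np.degrees(a)+off+180)%360-180)
E
python3 - <<'E'
from crank import *
x,y,_=robot.current_tool_pos();robot.line_to([x,y,.22],velocity=.25)
robot.move_to([.42,-.2,.26],ori(Y))
print(len(jars()[0]))
for off in(0,180):
    print(off,[(round(a,2),(lambda j:None if j is None else [int(v) for v in j])(robot.inverse_kinematics(*pose(a,off)))) for a in np.arange(.78,.78+6.3,.785)])
im=vision.grab_frame("top");cv2.imwrite("pics/p3.png",np.vstack([cv2.resize(im[230:310,264:464],(800,320)),cv2.resize(im[210:280,390:460],(280,280)).repeat(1,1) if 0 else np.zeros((1,800,3),np.uint8)])[:,:,::-1])
E
```

```text
0
0 [(np.float64(0.78), [-16, 28, 49, 97, -23, 64, 83]), (np.float64(1.56), [-22, 36, 60, 92, -33, 70, 42]), (np.float64(2.35), [-22, 47, 70, 85, -44, 78, 4]), (np.float64(3.14), [-17, 52, 73, 80, -49, 82, -37]), (np.float64(3.92), [-14, 52, 73, 80, -50, 83, -78]), (np.float64(4.7), [-14, 49, 73, 85, -48, 80, -119]), (np.float64(5.49), [4, 27, 30, 91, -15, 64, 173]), (np.float64(6.28), [-6, 26, 40, 97, -18, 63, 128]), (np.float64(7.06), [-16, 28, 49, 97, -23, 64, 83])]
180 [(np.float64(0.78), [-28, 40, 73, 97, -41, 73, -81]), (np.float64(1.56), [-28, 45, 73, 92, -44, 76, -128]), (np.float64(2.35), [-1, 32, 28, 84, -15, 67, 162]), (np.float64(3.14), [-2, 36, 35, 79, -22, 70, 124]), (np.float64(3.92), [-4, 39, 46, 79, -29, 72, 88]), (np.float64(4.7), [-9, 41, 59, 85, -36, 73, 52]), (np.float64(5.49), [-17, 43, 70, 92, -41, 75, 14]), (np.float64(6.28), [-23, 40, 73, 97, -40, 73, -32]), (np.float64(7.06), [-28, 40, 73, 97, -41, 73, -81])]
```

View pics/p3.png

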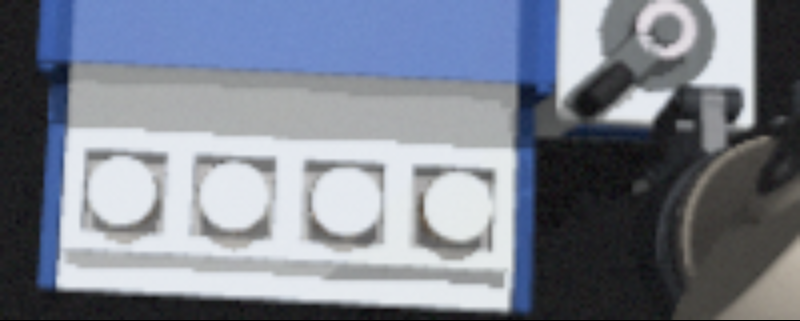

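The tray holds four jars, all well seated (cap centres at crop x 120, 235, 350 and 457). Winding stroke 1.

```bash
cat >> crank.py <<'E'
def grasp(a,off):
    fingers.gripper_to(.6,35)
    q,o=pose(a,off,.20)
    robot.move_to(q,o)
    robot.line_to(pose(a,off)[0],velocity=.1)
    fingers.gripper_to(0,35)
    print("grasp",a,robot.current_finger_gap(),robot.current_joint_positions()[6],robot.current_contact_force().round(1) if hasattr(robot.current_contact_force(),'round') else robot.current_contact_force())
def stroke(a,off,end,step=np.radians(10),flim=None):
    F=[];hit=False
    while a<end-1e-3 and not hit:
        b=min(a+step,end)
        try:hit=robot.line_to(*pose(b,off),velocity=.05,f_stop=flim)
        except robot.PlanningError as e:print("plan",e);break
        a=b;F.append(np.linalg.norm(robot.current_contact_force()))
        j7=robot.current_joint_positions()[6]
        if F[-1]>45:print("force");break
        if j7<-160:print("j7");break
    print("a",a,hit,"F",np.round(F,0),"j",np.round(robot.current_joint_positions(),0),robot.current_time_s());return a
def letgo():
    fingers.gripper_to(.6)
    x,y,z=robot.current_tool_pos();robot.line_to([x,y,.20],velocity=.15)
E
python3 - <<'E'
from crank import *
grasp(.78,0)
a=stroke(.78,0,.78+np.radians(240),flim=60)
E
```

```text
grasp 0.78 0.16053084495093164 83.74089540766123 [-1.3 -0.3  3.9]
a 4.968790204786388 False F [ 5.  5.  5.  5.  5.  6.  7.  8.  8.  9. 11. 10. 11. 12. 12. 12. 13. 12.
 12. 13. 11. 11. 10.  9.] j [ -15.   48.   74.   88.  -47.   79. -134.] 41.925
```

```bash
python3 - <<'E'
from crank import *
a=4.96879;letgo();off=180
robot.move_to([.42,-.2,.27],ori(90+YL)) # unwind
js=robot.inverse_kinematics(*pose(a,off,.2));print(np.round(js,0))
grasp(a,off)
a=stroke(a,off,a+np.radians(200),flim=60)
letgo()
robot.move_to([.42,-.2,.27],ori(90+YL))
print(repr(a),np.round(robot.inverse_kinematics(*pose(a,0,.2))), robot.current_time_s())
cv2.imwrite("pics/p4.png",cv2.resize(vision.grab_frame("top")[172:322,264:464],(800,600))[:,:,::-1])
E
```

```text
[ 59.  36. -53.  80.  28.  78. -10.]
grasp 4.96879 -0.0032976376394107548 -12.366367889247812 [-0.6  0.8 -0.1]
j7
a 7.761316803190924 False F [1. 1. 1. 1. 1. 1. 1. 2. 2. 4. 3. 4. 4. 3. 4. 5.] j [  30.   27.  -19.   91.   10.   64. -167.] 52.75
np.float64(7.761316803190924) [ 52.  32. -53.  86.  26.  76.   0.] 56.4667
```

View pics/p4.png

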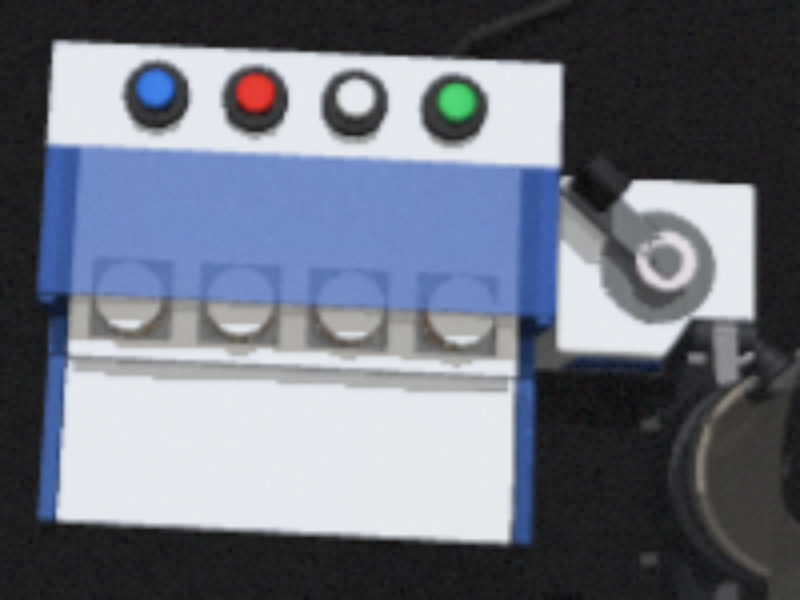

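The second grasp missed: the gap reads 0, and the shut fingers pushed the grip instead. The crank now points up-left (hub (666,262), grip (600,182) in the crop), the tray is about 70 mm in, and the jars are still seated. I'll measure the angle from the image and regrasp, approaching from higher so the joint-space swing can't touch the grip.

```bash
sed -i 's/    q,o=pose(a,off,.20)/    q,o=pose(a,off,.27)/; s/\[x,y,z\]/&/; s/robot.line_to(\[x,y,.20\],velocity=.15)/robot.line_to([x,y,.27],velocity=.2)/' crank.py
cat >> crank.py <<'E'
def angle(uv,z=.15):
    w=plane("top",uv,z)[:2];h=loc(p,'L',(*HUB,z))[:2];d=w-h
    c,s=np.cos(p[2]),np.sin(p[2]);l=[c*d[0]+s*d[1],-s*d[0]+c*d[1]]
    return np.arctan2(l[1],-l[0]),np.hypot(*l)
E
python3 - <<'E'
from crank import *
print(angle(T(600,182)),angle(T(605,178),.167),"old", angle(T(598,322)))
a=angle(T(600,182))[0]+2*np.pi
for off in(0,180):print(a,off,np.round(robot.inverse_kinematics(*pose(a,off,.27))),np.round(robot.inverse_kinematics(*pose(a+2,off,.141))))
# tray position from the front top edge: midpoint, z=.034
for uv in((295,365),(290,490)):
  w=plane("top",T(*uv),.034)[:2]-p[:2];print(np.cos(p[2])*w[0]+np.sin(p[2])*w[1])
E
```

```text
(np.float64(2.281300225255741), np.float64(0.05536159597736726)) (np.float64(2.2516014083138685), np.float64(0.05494009231681825)) old (np.float64(0.8274939148871341), np.float64(0.057104071475061004))
8.564485532435327 0 [ 43.  32. -44.  71.  21.  85. -41.] [  36.   33.  -18.   80.   10.   68. -139.]
8.564485532435327 180 [ 54.  42. -72.  71.  39.  92. 128.] [ 56.  43. -53.  79.  34.  75.  25.]
-0.05694408143104175
-0.13013133886307132
```

```bash
python3 - <<'E'
from crank import *
a=8.55;grasp(a,180)
if robot.current_finger_gap()>.1:
    a=stroke(a,180,12.4,flim=60)
    print(robot.current_finger_gap())
    if a>12.3:a=stroke(a,180,12.9,step=np.radians(4),flim=12)
E
```

```text
grasp 8.55 0.16211825448982098 124.09032624419405 [ 4.  -2.1 -0.5]
a 12.4 False F [ 7.  7.  8.  8.  8. 10.  9.  9.  9. 10.  9.  8.  7.  7.  8.  8.  7.  6.
  5.  5.  5.  5.  5.] j [ 41.  25. -23.  95.  11.  63. -67.] 68.1333
0.15266850336927415
a 12.9 False F [ 5.  5.  5.  6.  6. 11. 17. 19.] j [ 35.  23. -17.  96.   9.  62. -95.] 70.1333
```

```bash
python3 - <<'E'
from crank import *
letgo()
robot.move_to([.36,-.2,.3],ori(90+YL))
t=vision.grab_frame("top")[172:322,264:464];s=vision.grab_frame("side")[150:300,240:440]
cv2.imwrite("pics/p5.png",np.hstack([cv2.resize(t,(400,300)),cv2.resize(s,(400,300))])[:,:,::-1]);print(robot.current_time_s())
for k,y in(("w",-.028),("b",.084),("g",-.084)):
  q=loc(p,'L',(p[3],y,.15));print(k,q,np.round(robot.inverse_kinematics(list(q),ori(YL)) if robot.inverse_kinematics(list(q),ori(YL)) is not None else []))
print(robot.tip_reach,p[4])
E
```

```text
73.275
w [ 0.63965078 -0.06515227  0.15      ] [ 21.  35. -27.  78.  16.  71. -98.]
b [0.64227419 0.046817   0.15      ] [  13.   36.  -31.   78.   18.   71. -110.]
g [ 0.63833907 -0.12113691  0.15      ] [ 24.  35. -25.  77.  15.  71. -92.]
0.017 0.11430091984580708
```

View pics/p5.png

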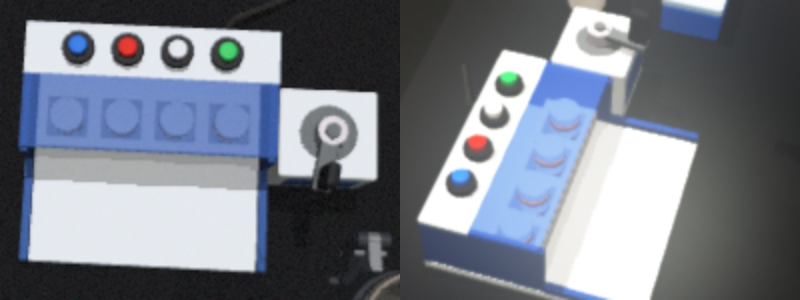

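The tray is fully home with four jars visible upright through the window, and the crank is at its stop. Now the keys.

```bash
python3 - <<'E'
from job import *
fingers.gripper_to(0,30)
for k,y in(("white",-.028),("blue",.084),("green",-.084)):
    q=loc(p,'L',(p[3],y,0))[:2]
    robot.move_to([*q,.17],ori(YL))
    robot.line_to([*q,.138],velocity=.1)
    f0=np.array(robot.current_contact_force());tr=[]
    z=.136;hit=False
    while z>.117:
        robot.line_to([*q,z],velocity=.03);f=robot.current_contact_force()[2]-f0[2]
        tr.append((round(robot.current_tool_pos()[2]-.017,4),round(float(f),1)))
        if f>7:break
        z-=.001
    robot.pause(.15)
    robot.line_to([*q,.17],velocity=.1)
    print(k,tr,robot.current_time_s())
    if f<=3:print("no press!");break
E
```

```text
white [(np.float64(0.1196), 0.9), (np.float64(0.1181), 0.4), (np.float64(0.1169), 0.7), (np.float64(0.1159), 1.0), (np.float64(0.1149), 0.2), (np.float64(0.1143), 1.6), (np.float64(0.1132), 2.7), (np.float64(0.1122), 1.6), (np.float64(0.1112), 2.6), (np.float64(0.1101), 3.5), (np.float64(0.1092), 4.2), (np.float64(0.1082), 5.0), (np.float64(0.1082), 7.7)] 80.15
blue [(np.float64(0.1196), -0.3), (np.float64(0.1181), -0.8), (np.float64(0.1169), -0.0), (np.float64(0.1159), -1.4), (np.float64(0.1149), -0.1), (np.float64(0.1142), 0.7), (np.float64(0.1132), 1.2), (np.float64(0.1122), 0.9), (np.float64(0.1111), 1.3), (np.float64(0.1101), 2.0), (np.float64(0.1091), 3.3), (np.float64(0.1083), 3.1), (np.float64(0.1081), 7.5)] 85.15
green [(np.float64(0.1196), -0.7), (np.float64(0.1181), -1.8), (np.float64(0.1169), -1.6), (np.float64(0.1159), -1.4), (np.float64(0.1149), -2.1), (np.float64(0.1142), -0.5), (np.float64(0.1132), 0.2), (np.float64(0.1122), 0.8), (np.float64(0.1112), 1.1), (np.float64(0.1102), 1.4), (np.float64(0.1091), 2.4), (np.float64(0.1082), 2.4), (np.float64(0.1082), 5.6), (np.float64(0.1081), 10.9)] 90.5917
```

Each key showed the spring and then a hard stop 6 mm down. I'll retreat, take a last look, and hand in.

```bash
python3 - <<'E'
from job import *
x,y,_=robot.current_tool_pos();robot.line_to([x,y,.28],velocity=.2);robot.move_to([.36,-.2,.3],ori(90+YL));robot.pause(.3)
t=vision.grab_frame("top")
cv2.imwrite("pics/p6.png",t[:,:,::-1])
E
```

```text
(no output)
```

View pics/p6.png

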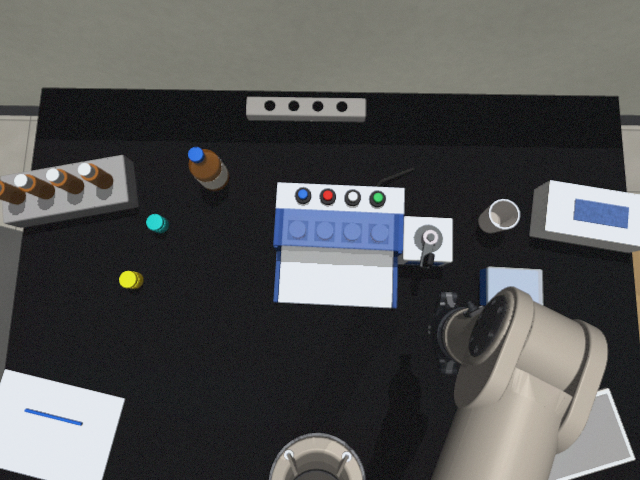

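The final view shows the jars home under the window at row 230, the bottle (208,168), cup (500,215) and box (512,285) unmoved, and the arm clear.

```bash
python3 -c "
from station import workorder;print(workorder.close_job())"
```

```text
the job is handed in; nothing more can be done
None
```

The job is handed in, with no verdict returned: four amber jars upright in the tray, tray wound fully home, and the white, blue and green keys each pressed to the stop in that order, with the red key and the box, bottle and cup untouched.

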